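# Pack the leather maul into its travel carrier

## Robot

A 6-joint arm with a two-finger parallel gripper is mounted at the origin on the work surface. World frame = base frame: x ahead of the robot, y to its left, z up, the work surface at z = 0. Lengths are in m, angles in rad, forces in N, time in s.
With the tool pointing down it reaches from about 0.375 to 0.975 m from the base axis. Payload 3.8 kg.
Tool frame: the origin (TCP) lies at the centre of the arm's flange, where the gripper is bolted on; the fingertips stand 173 mm ahead of it and the grasp point (between the pads) lies 155 mm ahead of it (bot.tip_reach is the distance from the TCP to the fingertips, in m); z points along the fingers, y is the line along which they close (so a half turn about z gives the same grasp; the last joint's range is limited). The gripper opens to 85 mm and grips with 20 to 120 N. Pads are 22 mm wide; open, the fingers measure 114 mm over their backs; the gripper's body (76 mm by 85 mm) begins 54 mm behind the grasp point. The pads swing forward as they close: fully open they stand 13 mm farther back than shut.
Start: joints at [-0.037, 0.264, 1.604, -0, 1.274, -0.037], TCP at [0.675, -0, 0.405] pointing down, gripper open.
Joint ranges: [-2.63, 2.63], [-0.94, 2.18], [0.31, 2.57], [-1.31, 4.45], [0, 2.66], [-2.55, 2.55]. Speed limits (rad/s): [2.57, 2.57, 3.14, 3.14, 3.14, 3.14].

## Interface

Orientations are given as a rotation vector (axis times angle).
In Python, from workcell import bot gives the robot as it stands.
- The arm moves only by the tool drive_tool, never from a script. Its arguments are lists of equal length, an entry for each row: "claw": the finger opening in mm, from 0 to 85.4; "slide": the shift along the world's x, y, z each as a share of 0.5 m, from -1 to 1, a list of three; "yaw": the turn about the world's z as a share of 180 degrees, from -1 to 1. A call has 1 to 8 rows; each row is the pose to reach, as a shift and turn from the pose commanded when the call began, turning the shorter way round; what a row does not reach only later rows make up. A row lasts 1/12 s, in which the tool goes at most 41.7 mm and 7.16 degrees, less where a joint would pass 70% of its speed; a pose out of reach is approached as far as the arm can. A call with a number of a shift or a turn outside -1 to 1 is refused whole. A call with a gripper value outside its range is refused whole. The fingers move at their own pace and stop on an object; "newtons" is the grip in N (left out, the last holds). Time passes only in rows, so rows that repeat a pose let the fingers close. It gives the time, the measured TCP pose, the force, the opening and the grip force at its end, in the units of the state.
- bot.read_state(): the state, without advancing time (a new reading comes with each control period).
- bot.read_camera(name): name is "scene" or "side" or "wrist"; returns a dict with "color" (420x560x3 uint8, red, green, blue), "depth" (420x560 float32, m along the optical axis (not along the pixel's ray), 0 where there is no reading), "mtx" (3x3 intrinsics, pixels), "eye" and "rotation" of the camera in the world. Camera axes: x right, y up, looking along -z (the intrinsics and any distortion apply to the point x, -y, -z); pixel columns grow to the right and rows downward; lengths in m; the calibration is good to about 2 mm. A picture is of the moment at which its call begins.
- bot.finish_job(): hands the job in; it is judged then, once.
The state is a dict: "time": time; "q": joint angles; "joint_vel": joint speeds; "joint_torque": joint torques, N m; "tool_pos": TCP position; "tcp_rot": TCP orientation; "wrist_force": force on the tool from outside, world axes, zero at the start; "torque": the same for the moment, N m; "width": opening from 0.0 (shut) to 1.0 (fully open); "grip_force": force on a finger pad.
Only numpy, scipy, OpenCV 4.12 (cv2) and the standard library are available. Lean on these libraries where they do the work, as an engineer would, in place of code of your own. Each camera call takes 0.05 s, during which the arm holds its last target. There are 200 camera calls.

## Task

Lift the maul up and off its forked hook and set it down gently, head down and upright, in the bay of the wooden travel carrier. Then swing the carrier's brass gate fully closed into its catch, let go, and leave the other things on the bench where they are.

Things in the scene. Friction and masses are not known exactly. Their poses are not given: they have to be found in the camera images.
- maul: Leatherworker's maul, 0.28 kg, 180 mm tall, z up. Origin: centre of the head's flat underside. From there: white plastic head 58 mm dia., 0-60 mm; dark handle 16 mm dia. to 140 mm (flared to 27 mm below 72 mm); square wooden pommel 36 x 36 mm, brass cap, 140-180 mm, sides facing x and y. Starts hanging upright and still, pommel's flat underside on the fork's two prongs.
- pommel (a point): Point on the maul's axis in the pommel, 160 mm above the head's lower face (20 mm above the pommel's underside, 20 mm below its top).
- stand: Fixed hook stand, left or right. Origin: centre of the underside of its dark wooden base, 120x120x15 mm; z up. Steel post, 16 mm dia., 200 mm tall, at x=+50 mm. From it two level prongs, 8 mm thick, at y=+/-15.5 mm (gap 23), run to -x, open at that end, with upturned tips at x=-40 mm, 14 mm (axis) higher. To free the maul: lift 20 to 50 mm, draw it 80 mm or more to the stand's -x.
- fork_rest (a point): Point midway between the prongs, level with their top (194 mm above the table), at x = -5 mm, y = 0 of the stand, axes as the stand. The maul hangs with its axis within 5 mm of this point, its x axis within 0.2 rad of the stand's.
- carrier: Wooden carrier, fixed, on the other side. Origin: centre of the base board's underside (120 in x, 170 in y, 12 mm thick); z up. Mid bay 80x80 mm inside, rim 6 mm thick, top at height 34 mm. Two 18 mm square rear posts (x=+42, y=+/-68, height 107) with a steel rail, 10 mm thick, along y at height 95. Front posts (x=-42, y=+/-68, height 84): +y has the gate hinge, -y the brass catch (height 110).
- bay_floor (a point): Centre of the bay's floor, 12 mm above the table, axes as the carrier.
- gate_arm (a joint): Angle (rad) of the gate, a brass bar 10 mm square, 140 mm long, level at height 97 mm, turning about the vertical through gate_hinge. 0 = fully closed, at its stop in the catch, along the carrier's -y from the hinge; grows to 1.4 as its free end swings out to the carrier's -x. Starts 0.7 to 1.2. Stays where left; about 0.5 N at the knob moves it; no spring.
- gate_hinge (a point): Point on the gate's vertical hinge axis, at x = -42 mm, y = +68 mm of the carrier, 97 mm above the table, axes as the carrier. The gate knob is 132 mm from it.
- gate_knob (a point): Red upright round knob on the gate's free end, 14 mm diameter, standing from the bar (whose top is 102 mm above the table) up to 139 mm above the table. This point is on its axis, 10 mm below its top (129 mm above the table).
- dye_jar: Amber jar with black cap, 52 mm diameter, 85 mm tall. Origin: centre of its underside. Leave it alone.
- awl: Small awl with a wooden handle, 150 mm long, lying on the table. Leave it alone.
- rivet_case: Clear hardware case with grey lid, 112 x 82 x 36 mm. Origin: centre of its underside. Leave it alone.
Things that resemble listed ones, but are neither listed nor needed, are in the scene too. What is shaped like the carrier but green is not meant.

How it is judged:
On the way, in this order (a step that is already met when the one before it is completed fails the run):
1. the maul stands upright on the floor of the carrier's bay (x of maul in the frame of bay_floor between -0.018 and 0.018 m and y of maul in the frame of bay_floor between -0.018 and 0.018 m and z of maul in the frame of bay_floor between -0.006 and 0.006 m and angle between maul's own z axis and vertical below 0.1 rad), for 0.2 s.
2. then the gate is closed (value of joint gate_arm below 0.07 rad), for 0.2 s.
At the end, for the whole second after the job is handed in: The maul stands head down on the bay floor (lower face within 6 mm of the floor's height and 18 mm of the bay's centre in x and y, tilt under 0.1 rad) and at rest; the gate is closed to within 0.07 rad (all of step 1 and value of joint gate_arm below 0.07 rad and linear speed of maul below 0.02 m/s); the robot touches nothing.
It fails at once if the maul is dropped (falling faster than 0.35 m/s out of the fingers, over 8 mm above the bay floor) (contact force between the fingers and maul below 0.05 N and linear speed of maul above 0.35 m/s and z of maul in the frame of bay_floor above 0.008 m).
It fails at once if the dye jar is moved by more than 25 mm (distance of dye_jar from where it was at the start of the episode above 0.025 m).
It fails at once if the awl is moved by more than 25 mm (distance of awl from where it was at the start of the episode above 0.025 m).
It fails at once if the rivet case is moved by more than 25 mm (distance of rivet_case from where it was at the start of the episode above 0.025 m).
It also fails if it takes over 58 s, if anything falls off the work surface, if the arm or the gripper's body presses on something with over 40 N, if the wrist force passes 120 N, or if a joint passes its speed limit or range.

## Working session

There is one attempt and no reset: what is moved stays moved. The work goes in short steps, Python scripts to look and compute and a tool call to move; the robot and the scene stay as the last step left them, time stands still between calls to the robot, and variables do not carry over. Pictures are saved under pics/ and viewed, at most 10 in all, crops included, and the job is handed in when it is done.

Besides the shell and the picture viewer there is one more tool, called after "Call:" by a JSON object that holds its "fn" and its "kwargs". drive_tool: Moves the arm, as the interface text tells. Shift numbers are shares of 0.5 m and turn numbers shares of 180 degrees, none past 1 either way. Its arguments: {"type":"object","properties":{"claw":{"type":"array","items":{"type":"number"}},"slide":{"type":"array","items":{"type":"array","items":{"type":"number"}}},"yaw":{"type":"array","items":{"type":"number"}},"newtons":{"type":"number"}},"required":["claw","slide","yaw"]}

```bash
mkdir -p pics; cat > h.py <<'E'
import numpy as np, cv2, pickle, sys
from workcell import bot
def snap(n,tag):
    c=bot.read_camera(n); pickle.dump(c,open(f'pics/{tag}.pkl','wb')); cv2.imwrite(f'pics/{tag}.png',c['color'][:,:,::-1]); return c
def load(tag): return pickle.load(open(f'pics/{tag}.pkl','rb'))
def ray(c,u,v):
    K=c['mtx']; d=np.array([(u-K[0,2])/K[0,0],-(v-K[1,2])/K[1,1],-1.]); return np.array(c['eye']),np.array(c['rotation'])@d
def pt(c,u,v):
    o,d=ray(c,u,v); return o+d*float(c['depth'][int(round(v)),int(round(u))])
def atz(c,u,v,z):
    o,d=ray(c,u,v); return o+d*(z-o[2])/d[2]
def tri(a,b):
    A=np.zeros((3,3));y=np.zeros(3)
    L=[]
    for o,d in (a,b):
        d=d/np.linalg.norm(d);P=np.eye(3)-np.outer(d,d);A+=P;y+=P@o;L.append((o,P))
    x=np.linalg.solve(A,y);return x,[np.linalg.norm(P@(x-o)) for o,P in L]
def proj(c,p):
    q=np.array(c['rotation']).T@(np.array(p)-c['eye']);K=c['mtx'];return K[0,0]*q[0]/-q[2]+K[0,2],K[1,1]*-q[1]/-q[2]+K[1,2]
def cloud(c):
    h,w=c['depth'].shape;u,v=np.meshgrid(np.arange(w),np.arange(h));K=c['mtx']
    d=np.stack([(u-K[0,2])/K[0,0],-(v-K[1,2])/K[1,1],-np.ones_like(u,float)],-1)
    P=np.array(c['eye'])+(d*c['depth'][...,None])@np.array(c['rotation']).T
    P[c['depth']<=0]=np.nan; return P
E
python3 - <<'E'
from h import *
for n in('scene','side','wrist'):
    c=snap(n,n+'0'); print(n,c['eye'],c['mtx'].ravel()[[0,2,4,5]],c.keys()); print(np.round(c['rotation'],3).tolist())
s=bot.read_state(); print({k:np.round(v,3).tolist() for k,v in s.items()}, bot.tip_reach)
a,b=cv2.imread('pics/scene0.png'),cv2.imread('pics/side0.png')
cv2.imwrite('pics/both.png',cv2.resize(np.vstack([a,b]),None,fx=.71,fy=.71))
E
```

```text
scene [ 1.12081131 -0.14954541  1.16718333] [466.60807706 284.19503142 466.60807706 214.87388583] dict_keys(['color', 'depth', 'mtx', 'eye', 'rotation'])
[0.45, 0.34, 1.295]
side [ 0.3199184  -0.59392448  0.98040288] [518.85350174 280.37797328 518.85350174 207.43703573] dict_keys(['color', 'depth', 'mtx', 'eye', 'rotation'])
[0.647, -0.125, -0.337]
wrist [0.67472817 0.07826668 0.37310957] [306.4205946  283.3009599  306.4205946  212.10493037] dict_keys(['color', 'depth', 'mtx', 'eye', 'rotation'])
[-0.306, 0.002, 0.0]
{'time': 0.15, 'q': [-0.037, 0.265, 1.605, 0.0, 1.274, -0.037], 'joint_vel': [0.002, -0.003, -0.005, -0.001, -0.001, 0.001], 'joint_torque': [-0.0, -51.591, -36.796, -0.0, 0.008, 0.0], 'tool_pos': [0.675, 0.0, 0.404], 'tcp_rot': [-2.22, -2.22, 0.002], 'wrist_force': [1.028, 0.279, -0.107], 'torque': [-0.017, 0.041, 0.011], 'grip_force': 0.0, 'width': 0.997} 0.1734
```

View pics/scene0.png

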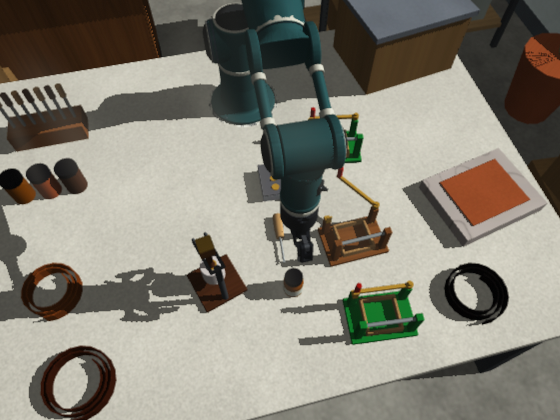

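View pics/side0.png

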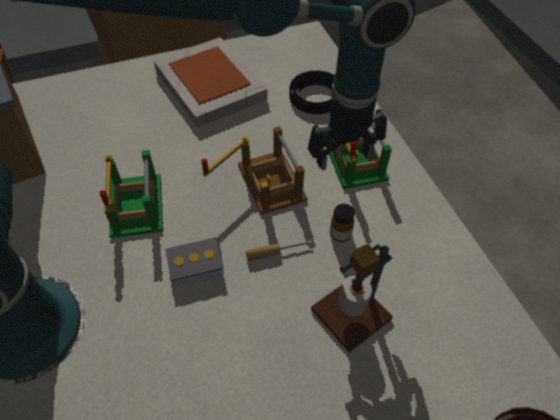

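The scene view shows the maul on its stand at about (205,245). The brown carrier is at about (353,240), with its gate open and the red knob near (340,170). In the side view the pommel is at (366,260), the carrier at (272,185) and the knob at (206,167). Two green decoy carriers are visible. Next I'll enlarge these areas.

```bash
python3 - <<'E'
s=open('h.py').read()
s=s.replace("c=bot.read_camera(n);","c=bot.read_camera(n); c['rotation']=cv2.Rodrigues(np.array(c['rotation'],float))[0];")
open('h.py','w').write(s)
from h import *
for n in('scene0','side0','wrist0'):
    c=load(n); c['rotation']=cv2.Rodrigues(np.array(c['rotation'],float))[0]; pickle.dump(c,open(f'pics/{n}.pkl','wb'))
def crop(n,u,v,w,h,k):
    return cv2.resize(cv2.imread(f'pics/{n}.png')[v:v+h,u:u+w],None,fx=k,fy=k,interpolation=cv2.INTER_CUBIC)
A=np.hstack([crop('scene0',180,225,80,60,5),crop('side0',310,230,80,60,5)])
B=np.hstack([crop('scene0',310,155,80,60,5),crop('side0',195,115,80,60,5)])
cv2.imwrite('pics/crops.png',np.vstack([A,B]))
for n,u,v in(('scene0',204,243),('side0',366,258),('scene0',100,250),('side0',100,300),('scene0',340,170),('side0',206,167)): print(n,u,v,pt(load(n),u,v))
E
```

```text
scene0 204 243 [ 0.62733722 -0.20165387  0.2340744 ]
side0 366 258 [ 0.6240336  -0.20783784  0.23463049]
scene0 100 250 [ 0.45724732 -0.49580145  0.00154783]
side0 100 300 [0.15080928 0.009423   0.00045052]
scene0 340 170 [0.44160492 0.18661517 0.13080014]
side0 206 167 [0.44009786 0.18615442 0.12118201]
```

View pics/crops.png

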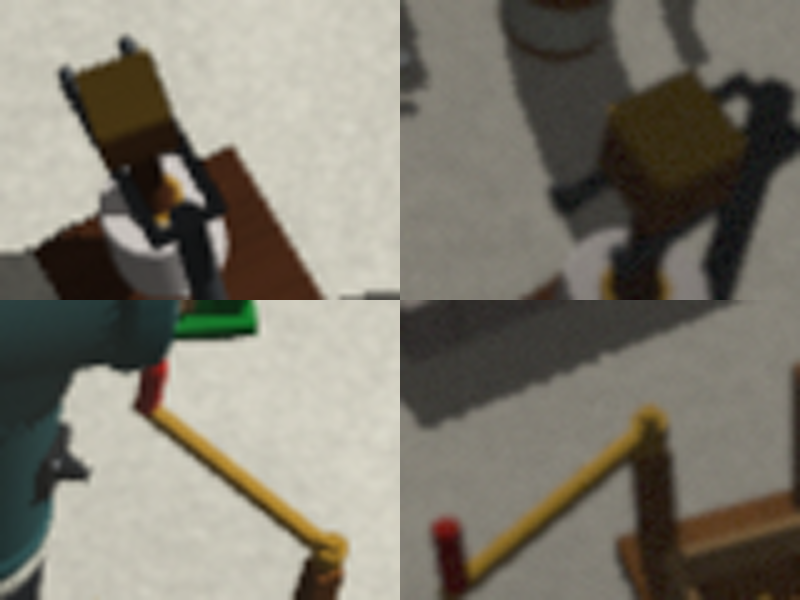

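The crops show the pommel's square top, the prong tips pointing towards the robot, the gate hinge and the gate knob. I'll take a closer look at the carrier and check depth and triangulation.

```bash
python3 - <<'E'
from h import *
S,D=load('scene0'),load('side0')
def crop(n,u,v,w,h,k):
    return cv2.resize(cv2.imread(f'pics/{n}.png')[v:v+h,u:u+w],None,fx=k,fy=k,interpolation=cv2.INTER_CUBIC)
cv2.imwrite('pics/carr.png',np.hstack([crop('scene0',312,190,80,80,5),crop('side0',232,125,80,80,5)]))
print('pommel',tri(ray(S,204.6,244.2),ray(D,365,255.6)))
for p in((78,72),(148,52),(168,120),(98,142)): print('sc',atz(S,180+p[0]/5,225+p[1]/5,.234))
for p in((690,72),(610,112),(655,190),(745,140)): print('sd',atz(D,310+(p[0]-400)/5,230+p[1]/5,.234))
print('tips',[atz(S,180+u/5,225+v/5,.208) for u,v in((126,43),(66,72))])
print('hinge',tri(ray(S,375.6,205),ray(D,245,138)))
print('knob base',tri(ray(S,339.6,176.2),ray(D,206,172.5)))
# pommel top from cloud
for c in(S,D):
    P=cloud(c); m=(P[...,2]>.228)&(P[...,2]<.24)&(np.abs(P[...,0]-.63)<.04)&(np.abs(P[...,1]+.2)<.04)
    q=P[m]; print(m.sum(),q.mean(0),cv2.minAreaRect((q[:,:2]*1000).astype(np.float32)))
E
```

```text
pommel (array([ 0.62729273, -0.20052192,  0.22866604]), [np.float64(0.0007502667729275517), np.float64(0.0007502667729277393)])
sc [ 0.61390273 -0.2184404   0.234     ]
sc [ 0.61141087 -0.18639422  0.234     ]
sc [ 0.647051   -0.18343517  0.234     ]
sc [ 0.65028741 -0.21513525  0.234     ]
sd [ 0.63966629 -0.18379113  0.234     ]
sd [ 0.60673633 -0.18925251  0.234     ]
sd [ 0.60780057 -0.2223834   0.234     ]
sd [ 0.64502467 -0.21500308  0.234     ]
tips [array([ 0.59013965, -0.1965245 ,  0.208     ]), array([ 0.59846156, -0.22571003,  0.208     ])]
hinge (array([0.55447349, 0.25514717, 0.10559456]), [np.float64(0.0028048006046903187), np.float64(0.0028048006046903135)])
knob base (array([0.43927609, 0.1904677 , 0.09776087]), [np.float64(0.0006902627312342994), np.float64(0.0006902627312342695)])
231 [ 0.62684398 -0.20097296  0.23297941] ((625.588623046875, -200.8488006591797), (36.53096008300781, 35.25535583496094), 7.330348491668701)
404 [ 0.62504248 -0.20207811  0.23397757] ((626.4221801757812, -200.3578338623047), (36.906402587890625, 36.481380462646484), 7.118436336517334)
```

View pics/carr.png

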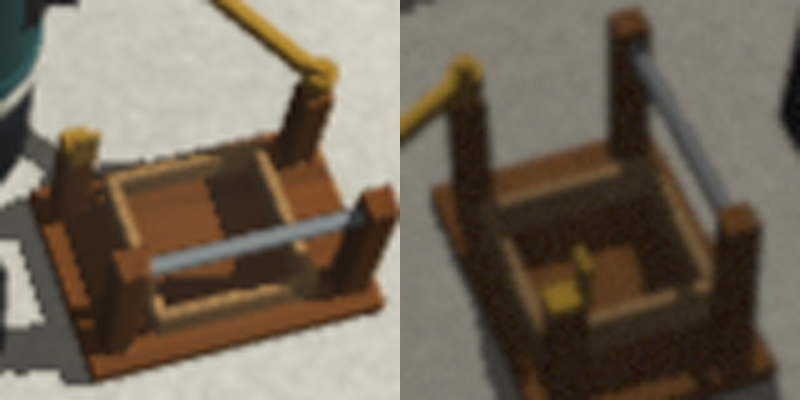

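The carrier crops show the rear post tops at scene (337.6,242.4) and (387.6,230), and at side (299.6,168.6) and (278,128.6). The hinge is at scene (375.6,205). The catch is at scene (328,218) and side (267,181).

```bash
python3 - <<'E'
from h import *
S,D=load('scene0'),load('side0')
r1=tri(ray(S,337.6,242.4),ray(D,299.6,168.6));r2=tri(ray(S,387.6,230),ray(D,278,128.6))
print('rear -y',r1,'rear +y',r2)
print('hinge107',atz(S,375.6,205,.105),atz(D,245,138,.105))
# base-board corners in scene (z=.012): left-back, left-front, right-front
for p in((32,192),(95,380),(385,300)): print('base',atz(S,312+p[0]/5,190+p[1]/5,.012))
# rim corners inner (z .034) scene
R=[atz(S,312+u/5,190+v/5,.034) for u,v in((107,178),(262,150),(150,318),(318,278))]; print('rim',np.round(R,4).tolist())
q=np.vstack([cloud(c)[(lambda P:(np.abs(P[...,2]-.107)<.004)&(np.abs(P[...,0]-.61)<.12)&(np.abs(P[...,1]-.2)<.15))(cloud(c))] for c in(S,D)])
lab=cv2.kmeans(q[:,:2].astype(np.float32),1,None,(3,20,1e-5),3,0)
f=(q[:,0]>.6); 
for s in(q[:,1]<.21,q[:,1]>.21): print('postcluster',f[s].sum(),np.median(q[s&f],0))
M=lambda p:p[:2]
for c in(S,D):
    P=cloud(c); m=(np.abs(P[...,2]-.012)<.003)&(np.abs(P[...,0]-.59)<.1)&(np.abs(P[...,1]-.2)<.13)
    print('board',m.sum(),cv2.minAreaRect((P[m][:,:2]*1000).astype(np.float32)))
E
```

```text
rear -y (array([0.63921793, 0.12122616, 0.10801979]), [np.float64(0.001092196166343262), np.float64(0.0010921961663431395)]) rear +y (array([0.63680355, 0.25656472, 0.10995378]), [np.float64(0.0010904785077546473), np.float64(0.001090478507754755)])
hinge107 [0.55636865 0.252902   0.105     ] [0.55360299 0.25907859 0.105     ]
base [0.54138028 0.10539307 0.012     ]
base [0.65998671 0.10626728 0.012     ]
base [0.65249782 0.27499285 0.012     ]
rim [[0.5539, 0.1434, 0.034], [0.5575, 0.2328, 0.034], [0.6413, 0.1406, 0.034], [0.6403, 0.2363, 0.034]]
postcluster 105 [0.63801166 0.12291215 0.1067259 ]
postcluster 92 [0.63524945 0.25705628 0.1063714 ]
board 1028 ((594.9857177734375, 189.29067993164062), (121.751708984375, 170.90533447265625), 1.1899628639221191)
board 1251 ((595.099609375, 190.91477966308594), (120.71629333496094, 173.6249542236328), 0.9552178978919983)
```

Measured: 
- **Pommel:** (0.626, -0.2005), top at 0.2335, yaw about 7°.
- **Bay centre:** (0.595, 0.190), carrier yaw about 1°.
- **Hinge:** about (0.553, 0.256).
- **Knob:** (0.4395, 0.190), 131 mm from the hinge, as it should be.

I'm moving above the pommel now.

Call:
{"fn": "drive_tool", "kwargs": {"claw": [85, 85, 85, 85, 85, 85, 85, 85], "slide": [[0, 0, 0.09], [-0.098, -0.401, 0.09], [-0.098, -0.401, 0.09], [-0.098, -0.401, 0.09], [-0.098, -0.401, 0.09], [-0.098, -0.401, 0.09], [-0.098, -0.401, 0.09], [-0.098, -0.401, 0.09]], "yaw": [-0.46, -0.46, -0.46, -0.46, -0.46, -0.46, -0.46, -0.46], "newtons": 40}}

```text
time: 0.82
tool_pos: [0.625, -0.2034, 0.4492]
tcp_rot: [-3.019, -0.868, 0.001]
wrist_force: [-0.3, 0.8, -0.2]
width: 0.991
grip_force: 0.0
```

Call:
{"fn": "drive_tool", "kwargs": {"claw": [85, 85, 85, 85, 85, 85], "slide": [[0, 0, 0], [0, 0, 0], [0, 0, 0], [0, 0, 0], [0, 0, 0], [0, 0, 0]], "yaw": [-0.14, -0.14, -0.14, -0.14, -0.14, -0.14]}}

```text
time: 1.32
tool_pos: [0.6259, -0.2005, 0.4493]
tcp_rot: [-3.134, -0.209, 0.001]
wrist_force: [-0.0, -0.0, 0.1]
width: 0.993
grip_force: 0.0
```

```bash
python3 - <<'E'
from h import *
c=snap('wrist','wrist1'); print(c['eye']); s=bot.read_state(); print(s['tool_pos'],s['tcp_rot'])
P=cloud(c); m=(P[...,2]>.225)&(P[...,2]<.242)&(np.abs(P[...,0]-.63)<.05)&(np.abs(P[...,1]+.2)<.05)
q=P[m]; print(m.sum(), np.median(q,0) if len(q) else 0, cv2.minAreaRect((q[:,:2]*1000).astype(np.float32)) if len(q) else 0)
E
```

```text
[ 0.70247986 -0.18916156  0.41884675]
[ 0.6259314  -0.20047081  0.44933614] [-3.13440420e+00 -2.08729029e-01  8.25712836e-04]
2849 [ 0.62700614 -0.19905969  0.23430671] ((625.2606811523438, -199.33956909179688), (35.47809600830078, 36.09197235107422), 7.450998783111572)
```

View pics/wrist1.png

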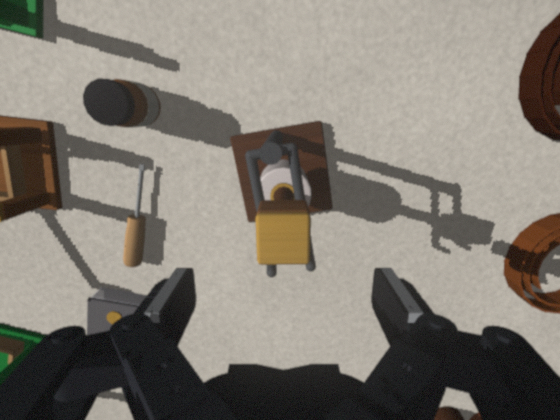

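The wrist view confirms it: the pommel is centred at (283,235) between the fingers, and the fork points about 9° off the tool axis, so the stand's yaw is about 17°. I'll descend and grip.

Call:
{"fn": "drive_tool", "kwargs": {"claw": [85, 85, 85, 85, 36, 30, 30, 30], "slide": [[0, 0, -0.06], [0, 0, -0.12], [0, 0, -0.158], [0, 0, -0.158], [0, 0, -0.158], [0, 0, -0.158], [0, 0, -0.158], [0, 0, -0.158]], "yaw": [0, 0, 0, 0, 0, 0, 0, 0], "newtons": 40}}

```text
time: 2.03
tool_pos: [0.6267, -0.2007, 0.3732]
tcp_rot: [3.133, 0.206, 0.006]
wrist_force: [0.7, -0.0, -0.0]
width: 0.448
grip_force: 0.0
```

Call:
{"fn": "drive_tool", "kwargs": {"claw": [20, 20, 20, 20, 20, 20, 20, 20], "slide": [[0, 0, 0], [0, 0, 0], [0, 0, 0], [0, 0, 0], [0, 0, 0], [0, 0, 0], [0, 0, 0], [0, 0, 0.01]], "yaw": [0, 0, 0, 0, 0, 0, 0, 0]}}

```text
time: 2.7
tool_pos: [0.6259, -0.2004, 0.3757]
tcp_rot: [-3.135, -0.206, 0.0]
wrist_force: [1.0, 0.4, -3.3]
width: 0.416
grip_force: 40.6
```

Gripped: the opening is 35.5 mm and the maul's weight shows at the wrist. I'll lift 35 mm, then draw along the fork.

Call:
{"fn": "drive_tool", "kwargs": {"claw": [20, 20, 20, 20, 20, 20, 20, 20], "slide": [[0, 0, 0.02], [0, 0, 0.04], [0, 0, 0.06], [0, 0, 0.066], [-0.02, -0.006, 0.066], [-0.05, -0.015, 0.066], [-0.08, -0.024, 0.066], [-0.11, -0.033, 0.066]], "yaw": [0, 0, 0, 0, 0, 0, 0, 0]}}

```text
time: 3.37
tool_pos: [0.5696, -0.2172, 0.408]
tcp_rot: [-3.134, -0.206, 0.002]
wrist_force: [0.5, -0.6, -2.8]
width: 0.417
grip_force: 40.6
```

Call:
{"fn": "drive_tool", "kwargs": {"claw": [20, 20, 20, 20, 20, 20, 20, 20], "slide": [[-0.03, -0.009, 0], [-0.06, -0.018, 0], [-0.09, -0.027, 0], [-0.11, -0.033, 0], [-0.11, -0.033, 0.04], [-0.11, -0.033, 0.08], [-0.11, -0.033, 0.12], [-0.11, -0.033, 0.15]], "yaw": [0, 0, 0, 0, 0, 0, 0, 0]}}

```text
time: 4.03
tool_pos: [0.5155, -0.2338, 0.4854]
tcp_rot: [3.134, 0.205, 0.002]
wrist_force: [0.0, -0.3, -2.5]
width: 0.417
grip_force: 41.0
```

Call:
{"fn": "drive_tool", "kwargs": {"claw": [20, 20, 20, 20, 20, 20, 20, 20], "slide": [[0.006, 0.03, 0], [0.016, 0.085, 0], [0.028, 0.15, 0], [0.04, 0.215, 0], [0.052, 0.28, 0], [0.064, 0.345, 0], [0.076, 0.41, 0], [0.088, 0.475, 0]], "yaw": [0, 0, 0, 0, 0, 0, 0, 0]}}

```text
time: 4.7
tool_pos: [0.5596, 0.0053, 0.4836]
tcp_rot: [3.135, 0.205, 0.0]
wrist_force: [0.5, -0.5, -2.2]
width: 0.418
grip_force: 41.1
```

Call:
{"fn": "drive_tool", "kwargs": {"claw": [20, 20, 20, 20, 20, 20, 20, 20], "slide": [[0.012, 0.065, 0], [0.024, 0.13, 0], [0.036, 0.195, 0], [0.048, 0.26, 0], [0.06, 0.325, 0], [0.068, 0.36, 0], [0.07, 0.372, 0], [0.07, 0.372, 0]], "yaw": [0, 0, 0, 0, 0, 0, 0, 0]}}

```text
time: 5.37
tool_pos: [0.5948, 0.1912, 0.4831]
tcp_rot: [3.135, 0.209, -0.001]
wrist_force: [0.1, -0.3, -2.0]
width: 0.414
grip_force: 41.3
```

```bash
python3 - <<'E'
from h import *
S=snap('scene','scene2');D=snap('side','side2'); s=bot.read_state(); print(s['tool_pos'],s['wrist_force'])
a,b=cv2.imread('pics/scene2.png'),cv2.imread('pics/side2.png')
def crop(im,u,v): return cv2.resize(im[v:v+120,u:u+80],None,fx=5,fy=5,interpolation=cv2.INTER_CUBIC)
cv2.imwrite('pics/over.png',np.hstack([crop(a,310,170),crop(b,235,80)]))
for n,c in(('sc',S),('sd',D)):
    P=cloud(c); print(n)
    for lo,hi in((.17,.225),(.225,.236)):
        m=(P[...,2]>lo)&(P[...,2]<hi)&(np.abs(P[...,0]-.595)<.05)&(np.abs(P[...,1]-.19)<.05); q=P[m]
        if len(q)>10: print(lo,len(q),np.round(q.min(0),3),np.round(q.max(0),3))
E
```

```text
[0.59478225 0.1892536  0.4833958 ] [-1.29263861 -0.50221188 -2.78255032]
sc
0.17 479 [0.564 0.161 0.17 ] [0.623 0.218 0.225]
0.225 90 [0.575 0.164 0.225] [0.619 0.215 0.235]
sd
0.17 621 [0.564 0.159 0.17 ] [0.622 0.221 0.225]
0.225 183 [0.566 0.161 0.225] [0.621 0.215 0.236]
```

View pics/over.png

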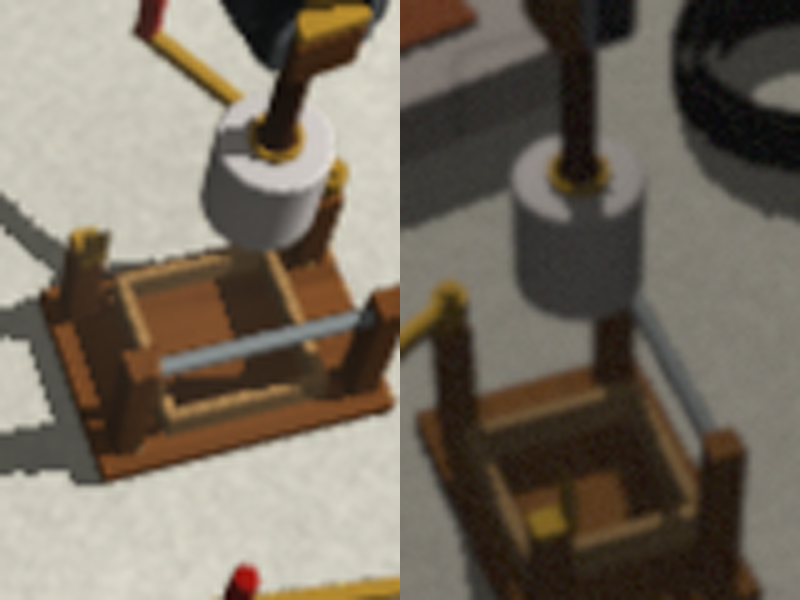

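The head hangs upright over the bay at about (0.5935, 0.189), against a bay centre of (0.595, 0.190). I'll lower it slowly.

Call:
{"fn": "drive_tool", "kwargs": {"claw": [20, 20, 20, 20, 20, 20, 20, 20], "slide": [[0.002, 0.002, -0.03], [0.002, 0.002, -0.08], [0.002, 0.002, -0.13], [0.002, 0.002, -0.18], [0.002, 0.002, -0.23], [0.002, 0.002, -0.265], [0.002, 0.002, -0.285], [0.002, 0.002, -0.29]], "yaw": [0, 0, 0, 0, 0, 0, 0, 0]}}

```text
time: 6.13
tool_pos: [0.5951, 0.1892, 0.3362]
tcp_rot: [3.134, 0.203, -0.007]
wrist_force: [-0.3, -0.1, -3.0]
width: 0.414
grip_force: 41.2
```

Call:
{"fn": "drive_tool", "kwargs": {"claw": [20, 20, 20, 20, 20, 20, 20], "slide": [[0, 0, 0], [0, 0, -0.004], [0, 0, -0.008], [0, 0, -0.012], [0, 0, -0.016], [0, 0, -0.016], [0, 0, -0.016]], "yaw": [0, 0, 0, 0, 0, 0, 0]}}

```text
time: 6.72
tool_pos: [0.5962, 0.1912, 0.3314]
tcp_rot: [-3.135, -0.206, -0.002]
wrist_force: [0.1, 1.1, -0.4]
width: 0.417
grip_force: 41.5
```

Call:
{"fn": "drive_tool", "kwargs": {"claw": [20, 20, 20, 20], "slide": [[0, 0, -0.002], [0, 0, -0.002], [0, 0, -0.002], [0, 0, -0.002]], "yaw": [0, 0, 0, 0]}}

```text
time: 7.05
tool_pos: [0.5964, 0.1913, 0.3314]
tcp_rot: [-3.134, -0.206, -0.003]
wrist_force: [-2.0, 0.4, 5.1]
width: 0.412
grip_force: 42.2
```

The force has turned positive, so the maul is standing on the floor. Opening gently, then retreating straight up.

Call:
{"fn": "drive_tool", "kwargs": {"claw": [38, 42, 50, 60, 75, 85, 85, 85], "slide": [[0, 0, 0], [0, 0, 0], [0, 0, 0], [0, 0, 0], [0, 0, 0], [0, 0, 0], [0, 0, 0], [0, 0, 0]], "yaw": [0, 0, 0, 0, 0, 0, 0, 0], "newtons": 20}}

```text
time: 7.72
tool_pos: [0.596, 0.191, 0.3296]
tcp_rot: [3.135, 0.206, -0.0]
wrist_force: [0.6, -0.4, 0.7]
width: 0.997
grip_force: 0.0
```

Call:
{"fn": "drive_tool", "kwargs": {"claw": [85, 85, 85, 85, 85, 85, 85], "slide": [[0, 0, 0.03], [0, 0, 0.08], [0, 0, 0.14], [0, 0, 0.2], [0, 0, 0.24], [0, 0, 0.24], [0, 0, 0.24]], "yaw": [0, 0, 0, 0, 0, 0, 0]}}

```text
time: 8.3
tool_pos: [0.5964, 0.1911, 0.4517]
tcp_rot: [-3.134, -0.206, -0.006]
wrist_force: [-0.0, -0.5, 0.0]
width: 1.002
grip_force: 0.0
```

```bash
python3 - <<'E'
from h import *
s=bot.read_state(); print(s['tool_pos'],s['time'])
for n in('wrist','side','scene'):
    c=snap(n,n+'3');P=cloud(c)
    for nm,lo,hi in(('pommel top',.187,.197),('head top',.068,.077)):
        m=(P[...,2]>lo)&(P[...,2]<hi)&(np.abs(P[...,0]-.595)<.045)&(np.abs(P[...,1]-.19)<.04);q=P[m]
        if len(q)>10: print(n,nm,len(q),np.round(np.median(q,0),4),cv2.minAreaRect((q[:,:2]*1000).astype(np.float32)))
    hsv=cv2.cvtColor(c['color'],cv2.COLOR_RGB2HSV)
    m=((hsv[...,0]<6)|(hsv[...,0]>174))&(hsv[...,1]>170)&(hsv[...,2]>60)&(P[...,2]>.1)&(P[...,2]<.15)&(np.abs(P[...,0]-.46)<.08)&(np.abs(P[...,1]-.19)<.05);q=P[m]
    if len(q)>3: print(n,'knob',len(q),np.round(np.median(q,0),4),np.round(q.min(0),3),np.round(q.max(0),3), np.round(np.median(q[q[:,2]>q[:,2].max()-.004],0),4))
E
```

```text
[0.59635668 0.19110128 0.45171496] 8.3
wrist pommel top 1913 [0.5959 0.1929 0.1923] ((594.6207275390625, 192.8046875), (35.48313903808594, 36.043739318847656), 6.313523292541504)
wrist head top 940 [0.6064 0.1949 0.0724] ((602.4835815429688, 193.8831787109375), (40.2664680480957, 56.5123176574707), 8.655220985412598)
wrist knob 90 [0.4388 0.1934 0.1391] [0.431 0.187 0.112] [0.443 0.197 0.141] [0.4377 0.1925 0.1393]
side pommel top 213 [0.5943 0.189  0.1924] ((595.00537109375, 189.99679565429688), (36.682342529296875, 40.43109130859375), 6.74216365814209)
side head top 272 [0.592  0.1833 0.0728] ((595.637939453125, 189.92245483398438), (57.30052947998047, 54.57461929321289), 71.41862487792969)
side knob 11 [0.4378 0.1889 0.1395] [0.434 0.183 0.136] [0.441 0.192 0.142] [0.4375 0.1889 0.1396]
scene pommel top 178 [0.5962 0.1901 0.1906] ((594.8651733398438, 190.4998321533203), (36.40489196777344, 36.58722686767578), 6.864815711975098)
scene head top 218 [0.6003 0.1849 0.0714] ((594.5367431640625, 190.3262939453125), (53.921180725097656, 53.39201354980469), 73.52652740478516)
scene knob 16 [0.4401 0.1893 0.1368] [0.435 0.184 0.13 ] [0.447 0.196 0.141] [0.4401 0.1893 0.1383]
```

View pics/wrist3.png

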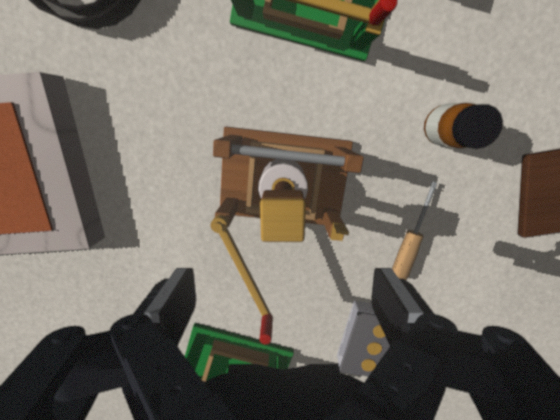

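The maul stands upright at (0.595, 0.190), with its top at 0.192 and the head top at 0.072. The knob is at (0.438, 0.190), about 60° open. I'll check the space around the knob, since the green decoy is close.

```bash
python3 - <<'E'
from h import *
s=bot.read_state(); print(np.round(s['q'],2))
for n in('wrist3','side3','side0','scene0','scene3'):
    P=cloud(load(n)); m=(P[...,2]>.085)&(P[...,2]<.16)&(np.abs(P[...,0]-.41)<.09)&(np.abs(P[...,1]-.2)<.13);q=P[m]
    k=np.unique(np.round(q/.015).astype(int),axis=0)*15
    print(n,[tuple(map(int,r)) for r in k if np.hypot(r[0]-438,r[1]-190)>20][:60])
E
```

```text
[ 0.27  0.15  1.66 -0.    1.33  1.71]
wrist3 [(450, 210, 105), (465, 195, 90), (465, 195, 105), (465, 210, 90), (465, 210, 105), (480, 210, 90), (480, 210, 105), (480, 225, 105), (495, 210, 90), (495, 210, 105), (495, 225, 90), (495, 225, 105), (495, 240, 105)]
side3 [(315, 255, 105), (315, 270, 90), (315, 270, 105), (315, 285, 105), (315, 300, 105), (330, 270, 105), (330, 285, 90), (330, 285, 105), (330, 300, 90), (330, 300, 105), (450, 210, 105), (465, 195, 90), (465, 195, 105), (465, 210, 90), (465, 210, 105), (480, 210, 90), (480, 210, 105), (480, 225, 105), (495, 210, 90), (495, 210, 105), (495, 225, 90), (495, 225, 105)]
side0 [(315, 255, 90), (315, 255, 105), (315, 270, 90), (315, 270, 105), (315, 285, 105), (315, 300, 105), (330, 270, 90), (330, 270, 105), (330, 285, 90), (330, 285, 105), (330, 300, 90), (330, 300, 105), (450, 210, 105), (465, 195, 90), (465, 195, 105), (465, 210, 90), (465, 210, 105), (480, 210, 90), (480, 210, 105), (480, 225, 105), (495, 210, 90), (495, 210, 105), (495, 225, 90), (495, 225, 105)]
scene0 [(315, 255, 105), (315, 270, 90), (315, 270, 105), (315, 285, 90), (315, 285, 105), (330, 270, 90), (330, 270, 105), (330, 285, 90), (330, 285, 105), (330, 300, 90), (330, 300, 105), (450, 210, 105), (465, 195, 90), (465, 195, 105), (465, 210, 90), (465, 210, 105), (480, 210, 90), (480, 210, 105), (480, 225, 105), (495, 210, 90), (495, 210, 105), (495, 225, 90), (495, 225, 105)]
scene3 [(315, 255, 105), (315, 270, 90), (315, 285, 90), (315, 285, 105), (315, 300, 105), (330, 270, 90), (330, 270, 105), (330, 285, 90), (330, 285, 105), (330, 300, 90), (330, 300, 105), (495, 225, 90), (495, 225, 105)]
```

The area around the knob is clear; the decoy is at x ≤ 0.33. I'll straddle the knob with the fingers 34 mm open and turned to the gate's tangent.

Call:
{"fn": "drive_tool", "kwargs": {"claw": [34, 34, 34, 34, 34, 34, 34, 34], "slide": [[-0.03, 0, 0], [-0.1, 0, 0], [-0.17, -0.002, 0], [-0.24, -0.004, 0], [-0.3, -0.006, 0], [-0.325, -0.006, 0], [-0.325, -0.006, 0], [-0.325, -0.006, 0]], "yaw": [0.03, 0.06, 0.09, 0.124, 0.124, 0.124, 0.124, 0.124]}}

```text
time: 9.12
tool_pos: [0.4334, 0.1881, 0.449]
tcp_rot: [3.035, 0.809, 0.0]
wrist_force: [-0.4, 0.7, 0.6]
width: 0.399
grip_force: 0.0
```

Call:
{"fn": "drive_tool", "kwargs": {"claw": [34, 34, 34, 34, 34, 34, 34, 34], "slide": [[0, 0, -0.06], [0, 0, -0.12], [0, 0, -0.18], [0, 0, -0.23], [0, 0, -0.27], [0, 0, -0.295], [0, 0, -0.306], [0, 0, -0.306]], "yaw": [0, 0, 0, 0, 0, 0, 0, 0]}}

```text
time: 9.78
tool_pos: [0.434, 0.1878, 0.2946]
tcp_rot: [3.036, 0.807, -0.006]
wrist_force: [-0.2, -0.5, -0.0]
width: 0.399
grip_force: 0.0
```

```bash
python3 - <<'E'
from h import *
s=bot.read_state(); print(s['tool_pos'],s['tcp_rot'],s['wrist_force'])
D=snap('side','side4'); W=snap('wrist','wrist4')
a=cv2.imread('pics/side4.png')[110:210,150:250]; cv2.imwrite('pics/strad.png',np.hstack([cv2.resize(a,(400,400),interpolation=cv2.INTER_CUBIC),cv2.resize(cv2.imread('pics/wrist4.png')[120:420,130:430],(400,400))]))
H=np.array([.553,.2565]);r=.136
for d in range(60,-5,-8):
    f=np.radians(d-1.1);p=H+r*np.array([-np.sin(f),-np.cos(f)]);print(d,np.round((p-s['tool_pos'][:2])/.5,3))
E
```

```text
[0.43397118 0.18775122 0.29458444] [ 3.03558239  0.80730548 -0.00586713] [-0.17044055 -0.49485983 -0.01193135]
60 [ 0.005 -0.003]
52 [ 0.027 -0.034]
44 [ 0.053 -0.062]
36 [ 0.082 -0.086]
28 [ 0.115 -0.105]
20 [ 0.15 -0.12]
12 [ 0.187 -0.13 ]
4 [ 0.224 -0.134]
-4 [ 0.262 -0.133]
```

View pics/strad.png

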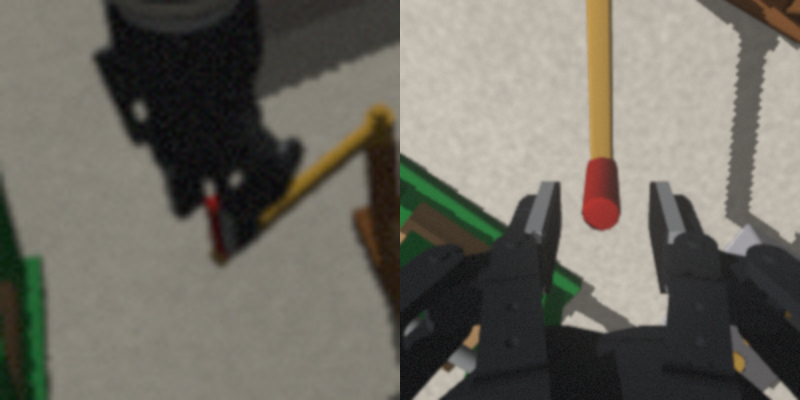

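The fingers straddle the knob, which is centred between the pads at (600,195) in the right-hand crop. Now I'll follow the arc.

Call:
{"fn": "drive_tool", "kwargs": {"claw": [34, 34, 34, 34, 34, 34, 34, 34], "slide": [[0.016, -0.019, 0], [0.027, -0.034, 0], [0.04, -0.048, 0], [0.053, -0.062, 0], [0.067, -0.074, 0], [0.082, -0.086, 0], [0.098, -0.096, 0], [0.115, -0.105, 0]], "yaw": [0.022, 0.044, 0.066, 0.088, 0.11, 0.132, 0.154, 0.176]}}

```text
time: 10.55
tool_pos: [0.4923, 0.1354, 0.2985]
tcp_rot: [2.697, 1.61, 0.005]
wrist_force: [-0.3, 0.8, -0.2]
width: 0.4
grip_force: 0.3
```

Call:
{"fn": "drive_tool", "kwargs": {"claw": [34, 34, 34, 34, 34, 34, 34, 34], "slide": [[0.017, -0.008, 0], [0.035, -0.015, 0], [0.053, -0.02, 0], [0.072, -0.025, 0], [0.09, -0.027, 0], [0.109, -0.029, 0], [0.118, -0.029, 0], [0.118, -0.029, 0]], "yaw": [0.022, 0.044, 0.066, 0.088, 0.11, 0.132, 0.144, 0.144]}}

```text
time: 11.22
tool_pos: [0.5519, 0.121, 0.2985]
tcp_rot: [2.269, 2.17, 0.005]
wrist_force: [-0.6, -0.0, -0.2]
width: 0.398
grip_force: 0.0
```

```bash
cat > gate.py <<'E'
from h import *
s=bot.read_state(); print(s['time'],s['tool_pos'],s['wrist_force'])
t=sys.argv[1]
for n in('wrist','side','scene'):
    c=snap(n,n+t);P=cloud(c);hsv=cv2.cvtColor(c['color'],cv2.COLOR_RGB2HSV)
    box=(np.abs(P[...,0]-.55)<.04)&(np.abs(P[...,1]-.13)<.04)
    m=((hsv[...,0]<6)|(hsv[...,0]>174))&(hsv[...,1]>170)&(hsv[...,2]>50)&(P[...,2]>.105)&(P[...,2]<.145)&box;q=P[m]
    if len(q)>3: print(n,'knob',len(q),np.round(np.median(q,0),4))
    m=(hsv[...,0]>15)&(hsv[...,0]<30)&(hsv[...,1]>140)&(np.abs(P[...,2]-.102)<.003)&(P[...,1]>.14)&(P[...,1]<.25)&(np.abs(P[...,0]-.54)<.06);q=P[m]
    if len(q)>10: v=cv2.fitLine(q[:,:2].astype(np.float32),2,0,.01,.01).ravel(); print(n,'bar',len(q),'angle',np.arctan(-v[0]/v[1]) if 0 else np.arctan(v[0]/v[1]),v[2:])
E
python3 gate.py 5
```

```text
11.2167 [0.55193313 0.12100779 0.29853729] [-0.60142531 -0.00168102 -0.2147001 ]
wrist knob 1052 [0.5441 0.132  0.137 ]
wrist bar 3709 angle 0.052596882 [0.54743737 0.1997318 ]
side knob 18 [0.5438 0.123  0.1399]
side bar 15 angle -0.010311799 [0.5469741  0.21970487]
scene bar 23 angle 0.06545849 [0.5498561  0.19208528]
```

The gate is about 0.07 rad short, with the knob at x = 0.544. I'll push on gently to the stop, watching the force.

Call:
{"fn": "drive_tool", "kwargs": {"claw": [34, 34, 34, 34, 34], "slide": [[0.005, 0, 0], [0.011, 0, 0], [0.016, 0, 0], [0.02, 0, 0], [0.02, 0, 0]], "yaw": [0, 0, 0, 0, 0]}}

```text
time: 11.78
tool_pos: [0.5604, 0.121, 0.2967]
tcp_rot: [2.271, 2.171, 0.0]
wrist_force: [-0.0, -0.3, 0.5]
width: 0.405
grip_force: 0.0
```

Call:
{"fn": "drive_tool", "kwargs": {"claw": [34, 34, 34], "slide": [[0.004, 0, 0], [0.006, 0, 0], [0.006, 0, 0]], "yaw": [0, 0, 0]}}

```text
time: 12.03
tool_pos: [0.563, 0.121, 0.2965]
tcp_rot: [-2.271, -2.171, 0.001]
wrist_force: [-1.5, -0.0, 0.1]
width: 0.396
grip_force: 0.5
```

```bash
python3 gate.py 6
```

```text
12.0333 [0.56296482 0.12097502 0.29652257] [-1.47228915 -0.01452632  0.09663289]
wrist knob 1112 [0.5537 0.1318 0.1364]
wrist bar 3849 angle -0.018561319 [0.5519704  0.19922613]
side knob 11 [0.5542 0.1239 0.1393]
side bar 28 angle -0.60014766 [0.5539263  0.21257713]
scene bar 24 angle -0.0035821954 [0.5548639  0.19428292]
```

Call:
{"fn": "drive_tool", "kwargs": {"claw": [34, 34, 34, 34], "slide": [[0.003, 0, 0], [0.006, 0, 0], [0.008, 0, 0], [0.008, 0, 0]], "yaw": [0, 0, 0, 0]}}

```text
time: 12.52
tool_pos: [0.5648, 0.121, 0.2961]
tcp_rot: [-2.267, -2.167, 0.01]
wrist_force: [-11.2, 0.1, 6.8]
width: 0.404
grip_force: 5.5
```

The push force has risen to 11 N, so the gate is at its stop. I'll back off to centre the fingers on the knob, then rise straight up.

Call:
{"fn": "drive_tool", "kwargs": {"claw": [34, 34, 34, 34, 34, 34, 34, 34], "slide": [[-0.01, 0, 0], [-0.018, 0, 0], [-0.018, 0, 0.02], [-0.018, 0, 0.06], [-0.018, 0, 0.12], [-0.018, 0, 0.2], [-0.018, 0, 0.28], [-0.018, 0, 0.3]], "yaw": [0, 0, 0, 0, 0, 0, 0, 0]}}

```text
time: 13.18
tool_pos: [0.5597, 0.1212, 0.456]
tcp_rot: [2.265, 2.165, 0.018]
wrist_force: [1.7, -0.6, 1.1]
width: 0.398
grip_force: 0.0
```

Call:
{"fn": "drive_tool", "kwargs": {"claw": [34, 34, 34, 34, 34, 34], "slide": [[-0.06, 0, 0], [-0.12, 0, 0], [-0.18, 0, 0], [-0.2, 0, 0], [-0.2, 0, 0], [-0.2, 0, 0]], "yaw": [0, 0, 0, 0, 0, 0]}}

```text
time: 13.68
tool_pos: [0.4582, 0.1211, 0.4478]
tcp_rot: [2.269, 2.17, 0.004]
wrist_force: [0.1, -1.3, 0.4]
width: 0.4
grip_force: 0.0
```

```bash
python3 gate.py 7; python3 - <<'E'
from h import *
for n in('wrist7','side7','scene7'):
    P=cloud(load(n))
    for nm,lo,hi in(('pommel',.187,.197),('head',.068,.077)):
        m=(P[...,2]>lo)&(P[...,2]<hi)&(np.abs(P[...,0]-.595)<.03)&(np.abs(P[...,1]-.19)<.03);q=P[m]
        if len(q)>10: print(n,nm,len(q),np.round(np.median(q,0),4),cv2.minAreaRect((q[:,:2]*1000).astype(np.float32)))
E
```

```text
13.6833 [0.45821191 0.12106309 0.44776317] [ 0.13942322 -1.25573671  0.38405328]
wrist knob 206 [0.5514 0.1308 0.1385]
wrist bar 1154 angle -0.024388388 [0.55109966 0.1981818 ]
side knob 17 [0.5536 0.1234 0.1388]
side bar 116 angle -0.021079376 [0.5520259  0.19496295]
scene knob 13 [0.5567 0.1251 0.1371]
scene bar 38 angle -0.014054612 [0.55481416 0.17707933]
wrist7 pommel 2769 [0.5923 0.1934 0.1923] ((593.8882446289062, 192.48138427734375), (36.91072463989258, 36.24018859863281), 7.345678806304932)
wrist7 head 1592 [0.586  0.1939 0.0725] ((589.7373657226562, 191.7778778076172), (47.76833724975586, 56.03655242919922), 2.179525852203369)
side7 pommel 214 [0.5948 0.1883 0.1922] ((595.475830078125, 191.57032775878906), (36.42325210571289, 37.86839294433594), 4.654051303863525)
side7 head 239 [0.5947 0.1851 0.0729] ((595.5969848632812, 189.8516082763672), (56.2573127746582, 54.56905746459961), 71.294189453125)
scene7 pommel 184 [0.5956 0.1898 0.1909] ((595.7261962890625, 189.75094604492188), (35.646888732910156, 35.789066314697266), 5.445424556732178)
scene7 head 214 [0.6003 0.185  0.0717] ((593.6207275390625, 190.11834716796875), (54.05565643310547, 52.36134719848633), 84.39620971679688)
```

View pics/wrist7.png

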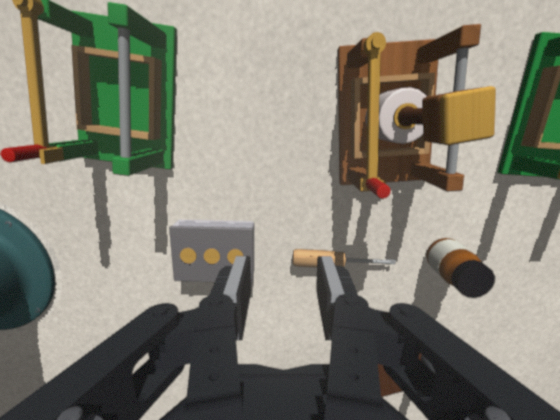

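The gate lies along the closed line: its bar is at -0.02 rad in the world, which matches the carrier's yaw. The knob is at (378,187), over the catch. The maul is upright and centred in the bay, the arm is clear, and the other things are in place. Handing in.

```bash
python3 -c "
from workcell import bot
print(bot.finish_job())"
```

```text
the job is handed in; nothing more can be done
None
```

The maul stands upright and centred in the brown carrier's bay, the brass gate is closed against its stop, the arm is clear, and the job was handed in at about 14 s of the 58 s allowed; the judge's result was not shown to me.

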